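# Load the pigment mill and hold its lid on pulse

## Robot

A 6-joint arm with a two-finger parallel gripper is mounted at the origin on the work surface. World frame = base frame: x ahead of the robot, y to its left, z up, the work surface at z = 0. Lengths are in m, angles in rad, forces in N, time in s.
With the tool pointing down it reaches from about 0.35 to 1 m from the base axis. Payload 7.1 kg.
Tool frame: the origin (TCP) lies midway between the tips of the shut fingers; the grasp point (between the pads) lies 19 mm behind it; z points along the fingers, y is the line along which they close (so a half turn about z gives the same grasp; the last joint's range is limited). The gripper opens to 85 mm and grips with 20 to 120 N. Pads are 22 mm wide; open, the fingers measure 114 mm over their backs; the gripper's body (76 mm by 85 mm) begins 54 mm behind the grasp point. The pads swing forward as they close: fully open they stand 13 mm farther back than shut.
Start: joints at [-1.219, 0.423, 1.63, -0, 1.089, -0.019], TCP at [0.226, -0.582, 0.231] pointing down, gripper open.
Joint ranges: [-3, 3], [-0.9, 2.11], [0.09, 2.58], [-1.31, 4.45], [0.11, 2.69], [-2.54, 2.54]. Speed limits (rad/s): [2.39, 2.39, 3.01, 3.14, 3.14, 3.14].

## Interface

Orientations are given as a 3x3 rotation matrix whose columns are the frame's x, y, z axes.
In Python, from plant import state, get_image, get_calibration, hand_in gives the robot as it stands.
- The arm moves only by the shell command python3 -m crank 'ROWS'. ROWS is JSON, a list of rows, each an object with "hand": the closure, from 0 (fully open) to 1 (shut); "translation": the shift along the tool's x, y, z in units of 40 mm (1.0 is 40 mm), a list of three; "twist": the turn, a rotation vector about the tool's x, y, z in units of 8 degrees (1.0 is 8 degrees), a list of three. A call has 1 to 20 rows; each row shifts and turns the commanded pose from where the row before left it, along the tool's axes as they then stand; what a row does not reach is not made up. A row lasts 1/10 s, in which the tool goes at most 50 mm and 8.59 degrees, less where a joint would pass 70% of its speed; a pose out of reach is approached as far as the arm can. A call is refused whole if a number of a shift passes 1 or a number of a turn 1, either way. A call with a gripper value outside its range is refused whole. The fingers move at their own pace and stop on an object; the grip force is fixed at half the most. Time passes only in rows, so rows that do not move let the fingers close. It gives the time, the measured TCP pose, the force, the opening and the grip force at its end, in the units of the state.
- state(): the state, without advancing time (a new reading comes with each control period).
- get_image(name): name is "scene" or "side" or "wrist"; returns the picture (384x512x3 uint8, blue, green, red); there is no depth.
- get_calibration(name): a dict with "intrinsics" (3x3 intrinsics, pixels), "R" (3x3) and "t" (3): a world point X has camera coordinates R X + t. Camera axes: x right, y down, z forward; pixel columns grow to the right and rows downward; lengths in m; the calibration is good to about 2 mm. A picture is of the moment at which its call begins: read the wrist's pose just before it. get_calibration takes no time and is no camera call; for the wrist camera it gives the pose at the moment of the call.
- hand_in(): hands the job in; it is judged then, once.
The state is a dict: "clock": time; "qpos": joint angles; "qvel": joint speeds; "effort": joint torques, N m; "eef_pos": TCP position; "tcp_rot": TCP orientation; "contact_force": force on the tool from outside, world axes, zero at the start; "ft_torque": the same for the moment, N m; "width": finger opening in m; "grip_force": force on a finger pad.
Only numpy, scipy, OpenCV 4.12 (cv2) and the standard library are available. Lean on these libraries where they do the work, as an engineer would, in place of code of your own. Each camera call takes 0.05 s, during which the arm holds its last target. There are 200 camera calls.

## Task

Put the lump of raw ochre into the bowl of the pigment mill, then set the mill's own lid (the one with the grip bar and two studs) down into its slots and turn it clockwise to the pulse dot, halfway round to where it would click into lock. Keep holding it there against its return spring and finish while still holding it: do not let it click into lock, and leave the other things on the table where they are.

Things in the scene. Friction and masses are not known exactly. Their poses are not given: they have to be found in the camera images.
- mill: Pigment mill, fixed (it does not shift when pushed): round white housing 124 mm across, black open collar 117 mm across with its top 130 mm above the table, black battery pack at the foot on its +x side (70 mm wide, 50 mm high, reaching 85 mm from the axis). Origin on the axis at the table surface, z up. It takes the lid in either of two ways, half a turn apart.
- bowl_floor (a point): Centre of the floor of the mill's steel bowl, 70 mm above the table. The bowl is round, 37 mm in radius, and 48 mm deep up to the ledge; on its floor are a 9 mm high hub and thin blade wings 27 mm long.
- ledge (a point): On the mill's axis at the height of the ledge inside its collar, 118 mm above the table: flat, from 37 to 50 mm radius; the lid's underside rests on it. Two grey lips (inner radius 42 mm, underside 8 mm and top 12 mm above the ledge, flush with the collar's top) overhang it, with two slots 16 mm wide through them on the mill's +x and -x sides.
- slot_mark (a point): Single white raised bar on the collar's top at the slot on the mill's +x side, 54.5 mm from the axis. The same three marks repeat on the other side.
- pulse_mark (a point): White raised dot on the collar's top, 35 degrees clockwise (seen from above) of the slot mark: the pulse position, where the ends of the lid's bar should point.
- lock_mark (a point): Pair of white raised bars on the collar's top, 70 degrees clockwise of the slot mark: the lock position. A spring catch begins to resist the lid at about 56 degrees from the slot and clicks over at about 63 degrees.
- pulse_ring (a joint): Sprung ring hidden in the collar, in rad: 0 at rest, grows as the lid's studs push it clockwise seen from above. It moves once the lid is turned about 0.09 rad from the slots, then reads the lid's turn less 0.09: about 0.52 at the pulse mark, 1.0 at the lock click. It pushes back with 0.06 N m at first, 0.16 N m at pulse, 0.29 N m at the end; a lid let go turns back.
- lid: The mill's lid, grey plastic, 0.10 to 0.20 kg, lying right way up. Origin at the centre of its underside, z up. Plug 40 mm in radius, 13 mm high, with studs at +x and -x; above it a flange 51 mm in radius from 13 to 17 mm (a bead on it to 18.5 mm) and a grip bar along x. It looks and fits the same after half a turn. Seated, its origin is at the ledge; 12 mm higher if the studs stand on the lips.
- lid_bar (a point): On the lid's axis, 32 mm above its underside, in the middle of the grip bar: 66 mm long along the lid's x (in line with the studs), 14 mm thick (y), from the flange up to 46 mm above the underside.
- lid_stud (a point): Middle of the stud on the lid's +x side, 43 mm from the axis (its twin is at -x): upright, round, 10 mm in diameter, 6 mm high from the underside, standing out to 48 mm radius. With the bar along the mill's x axis the studs drop through the slots, with 3 mm of play along the rim to either side and 2 mm across.
- ochre: Lump of raw ochre, a reddish-brown rough-edged stone about 28 mm long (x), 22 mm wide between two flat sides (y) and 21 mm high, 25 g. Origin at the centre of its underside, x along its length, z up.
- ochre_mid (a point): Middle of the ochre lump, 10 mm above its origin.
- jar_lid: Bystander: white screw lid of a storage jar, 92 mm across, with a small round knob (30 mm across, top at 40 mm) and no studs; it does not fit the mill. Origin at the centre of its underside.
- cup_a: Bystander: paper cup, 72 mm across and 78 mm high, beyond the mill. Origin at the centre of its underside.
- cup_b: Bystander: paper cup, 72 mm across and 78 mm high, beyond the mill. Origin at the centre of its underside.
- cup_c: Bystander: smaller paper cup, 60 mm across and 60 mm high, near the robot. Origin at the centre of its underside.
- jar: Bystander: closed jar with black cap, 60 mm across and 75 mm high, near the robot. Origin at the centre of its underside.
- brush: Bystander: paint brush, 200 mm long along its x, lying beyond the mill.
- knife: Bystander: palette knife, 200 mm long along its x, lying to the left.

How it is judged:
By the outcome, as a careful person would: the job done as asked, in the order asked, and still so for the second after the job is handed in, while the arm keeps its last pose, push and grip.
It also fails if it takes over 54 s, if anything falls off the work surface, if the arm or the gripper's body presses on something with over 40 N, if the wrist force passes 120 N, or if a joint passes its speed limit or range.

## Working session

There is one attempt and no reset: what is moved stays moved. The work goes in short steps, Python scripts to look and compute and a shell command to move; the robot and the scene stay as the last step left them, time stands still between calls to the robot, and variables do not carry over. Pictures are saved under pics/ and viewed, at most 11 in all, crops included, and the job is handed in when it is done.

```bash
mkdir -p pics; ls; python3 - <<'E'
from plant import *
import cv2,numpy as np
a=get_image("scene");b=get_image("side")
cv2.imwrite("pics/a.png",a);cv2.imwrite("pics/b.png",b)
for n in("scene","side","wrist"):
    c=get_calibration(n);print(n,np.round(c["intrinsics"],1).tolist(),np.round(c["R"],4).tolist(),np.round(c["t"],4).tolist())
s=state();print(s["clock"],s["eef_pos"],np.round(s["tcp_rot"],3).tolist(),s["width"])
E
```

```text
pics
scene [[370.6, 0.0, 260.3], [0.0, 370.6, 189.0], [0.0, 0.0, 1.0]] [[-0.2582, 0.9661, 0.0077], [0.762, 0.2085, -0.6131], [-0.5938, -0.1525, -0.79]] [0.0613, -0.3808, 1.4139]
side [[464.1, 0.0, 248.3], [0.0, 464.1, 199.0], [0.0, 0.0, 1.0]] [[-0.8821, -0.4709, 0.0087], [-0.3451, 0.6337, -0.6924], [0.3205, -0.6138, -0.7215]] [0.5475, 0.2302, 1.1344]
wrist [[289.9, 0.0, 251.5], [0.0, 289.9, 188.8], [0.0, 0.0, 1.0]] [[0.363, -0.9318, -0.0016], [-0.8953, -0.3492, 0.2766], [-0.2583, -0.099, -0.961]] [-0.6243, -0.0358, 0.3789]
0.1 [ 0.22631908 -0.58205559  0.23060955] [[0.932, 0.362, -0.0], [0.362, -0.932, 0.001], [0.0, -0.001, -1.0]] 0.085372750915137
```

View pics/a.png

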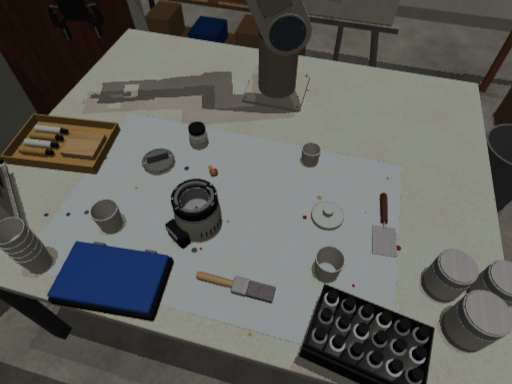

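View pics/b.png

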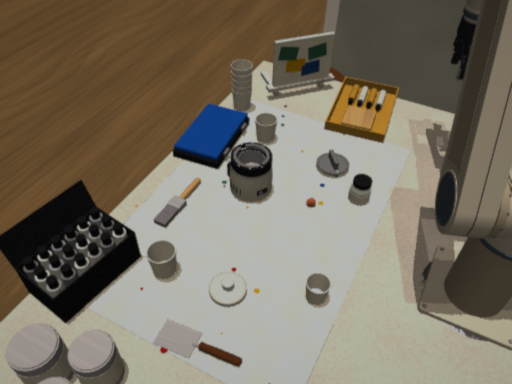

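The scene view shows the mill at about (196,205), the lid at (157,160) and the ochre at (213,171). In the side view they are at (251,165), (332,163) and (311,202).

```bash
cat > h.py <<'E'
import numpy as np,cv2
from plant import *
def ray(c,uv,z):
    d=c["R"].T@np.linalg.solve(c["intrinsics"],[*uv,1.]);o=-c["R"].T@c["t"]
    return o+d*(z-o[2])/d[2]
def proj(c,X):
    p=c["intrinsics"]@(c["R"]@np.asarray(X).T+c["t"][:,None]);return (p[:2]/p[2]).T
E
python3 - <<'E'
from h import *
for n,P in(("scene",[((196,190),.13),((158,157),.03),((213,171),.01)]),("side",[((250,156),.13),((332,163),.03),((311,202),.01)])):
    c=get_calibration(n)
    for uv,z in P: print(n,ray(c,uv,z))
c=get_calibration("wrist");s=state();R=s["tcp_rot"]
print("cam in tool",R.T@(-c["R"].T@c["t"]-s["eef_pos"]),(c["R"]@R).round(3).tolist())
for n,o in(("scene",(110,120)),("side",(200,110))):
    im=cv2.imread("pics/%s.png"%("a" if n=="scene" else "b"))[o[1]:o[1]+130,o[0]:o[0]+170]
    cv2.imwrite("pics/c_%s.png"%n,cv2.resize(im,None,fx=4.5,fy=4.5,interpolation=cv2.INTER_CUBIC))
E
```

```text
scene [ 0.62614832 -0.06775024  0.13      ]
scene [ 0.46660158 -0.26879814  0.03      ]
scene [ 0.45984809 -0.09223802  0.01      ]
side [ 0.64675166 -0.05653712  0.13      ]
side [ 0.46520508 -0.25042281  0.03      ]
side [ 0.46337405 -0.08644778  0.01      ]
cam in tool [ 7.07837052e-02  1.01563441e-04 -1.42437915e-01] [[0.001, 1.0, 0.0], [-0.961, 0.001, -0.277], [-0.277, 0.0, 0.961]]
```

```bash
python3 -m crank '[{"hand":0,"translation":[0.93,-0.68,-0.18],"twist":[0,0,0]},{"hand":0,"translation":[0.93,-0.68,-0.18],"twist":[0,0,0]},{"hand":0,"translation":[0.93,-0.68,-0.18],"twist":[0,0,0]},{"hand":0,"translation":[0.93,-0.68,-0.18],"twist":[0,0,0]},{"hand":0,"translation":[0.93,-0.68,-0.18],"twist":[0,0,0]},{"hand":0,"translation":[0.93,-0.68,-0.18],"twist":[0,0,0]},{"hand":0,"translation":[0.93,-0.68,-0.18],"twist":[0,0,0]},{"hand":0,"translation":[0.93,-0.68,-0.18],"twist":[0,0,0]},{"hand":0,"translation":[0.93,-0.68,-0.18],"twist":[0,0,0]},{"hand":0,"translation":[0.93,-0.68,-0.18],"twist":[0,0,0]},{"hand":0,"translation":[0.93,-0.68,-0.18],"twist":[0,0,0]},{"hand":0,"translation":[0,0,0],"twist":[0,0,0]},{"hand":0,"translation":[0,0,0],"twist":[0,0,0]}]'
python3 - <<'E'
from h import *
import pickle
c=get_calibration("wrist");a=get_image("wrist");pickle.dump((c,a),open("w1.pkl","wb"))
cv2.imwrite("pics/w1.png",cv2.resize(a,(800,600),interpolation=cv2.INTER_CUBIC))
s=state();print(s["clock"],s["eef_pos"],s["qpos"],s["tcp_rot"],s["contact_force"])
E
```

```text
clock: 1.4
eef_pos: [0.4996, -0.1544, 0.3103]
tcp_rot: [[0.931, 0.365, -0.001], [0.365, -0.931, -0.0], [-0.001, -0.0, -1.0]]
contact_force: [0.0, 0.1, 0.2]
width: 0.0853
grip_force: 0.0
1.45 [ 0.49905394 -0.15521071  0.31005381] [-3.24076945e-01  1.84153241e-01  1.77399971e+00 -4.14355710e-04
  1.18447174e+00  8.75074888e-01] [[ 9.31674060e-01  3.63293592e-01 -1.10050869e-03]
 [ 3.63293776e-01 -9.31674638e-01 -3.52113834e-05]
 [-1.03810810e-03 -3.67002424e-04 -9.99999394e-01]] [ 0.725802   -0.03242849  0.47589668]
```

View pics/w1.png

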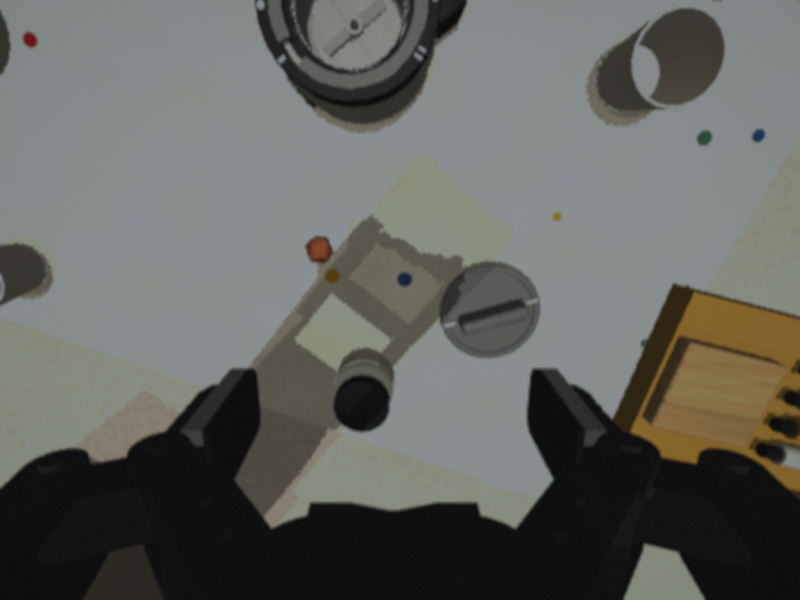

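Mill rim is at the top (~(350,20)), ochre at (320,250), lid at (490,310) with its bar along (460,323)–(525,303). I'll shift forward so the whole mill is in view.

```bash
python3 -m crank '[{"hand":0,"translation":[0.9,0,0],"twist":[0,0,0]},{"hand":0,"translation":[0.9,0,0],"twist":[0,0,0]},{"hand":0,"translation":[0.7,0,0],"twist":[0,0,0]},{"hand":0,"translation":[0,0,0],"twist":[0,0,0]},{"hand":0,"translation":[0,0,0],"twist":[0,0,0]}]'
python3 - <<'E'
from h import *
import pickle
c=get_calibration("wrist");a=get_image("wrist");pickle.dump((c,a),open("w2.pkl","wb"))
cv2.imwrite("pics/w2.png",cv2.resize(a,(800,600),interpolation=cv2.INTER_CUBIC))
E
```

```text
clock: 1.95
eef_pos: [0.5917, -0.1203, 0.3096]
tcp_rot: [[0.932, 0.361, -0.002], [0.361, -0.932, 0.0], [-0.002, -0.001, -1.0]]
contact_force: [0.2, 0.4, -0.2]
width: 0.0852
grip_force: 0.0
```

View pics/w2.png

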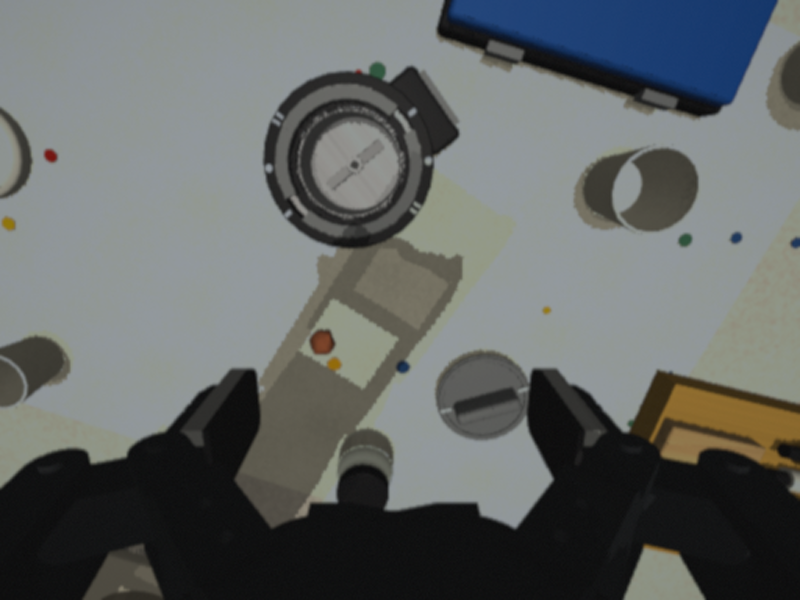

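```bash
python3 - <<'E'
from h import *
import pickle
c,a=pickle.load(open("w2.pkl","rb"))
c1,a1=pickle.load(open("w1.pkl","rb"))
f=lambda x:(np.array(x)+.5)/1.5625-.5
# marks: weighted centroids of local brightness
pts=f([(412,112),(429,160),(417,208),(289,212),(269,167),(278,118)])
g=cv2.cvtColor(a,cv2.COLOR_BGR2GRAY).astype(float)
cent=[]
for u,v in pts:
    x,y=int(round(u)),int(round(v));w=g[y-5:y+6,x-5:x+6];m=np.clip(w-np.median(w)-25,0,None)
    yy,xx=np.mgrid[-5:6,-5:6];cent.append((x+(m*xx).sum()/m.sum(),y+(m*yy).sum()/m.sum()))
cent=np.array(cent);W=np.array([ray(c,p,.131) for p in cent])
print(np.round(cent,1).tolist());print(W.round(4))
from scipy.optimize import least_squares
ang=-np.radians([0,35,70,180,215,250])
r=lambda p:np.c_[p[0]+.0545*np.cos(ang+p[2])-W[:,0],p[1]+.0545*np.sin(ang+p[2])-W[:,1]].ravel()
s=least_squares(r,[.635,-.06,-.3],loss="soft_l1",f_scale=.002);print("mill",s.x,np.degrees(s.x[2]),(s.fun*1e3).round(1))
for C,A in((c,a),(c1,a1)):
    b,gg,rr=[A[...,i].astype(int) for i in range(3)]
    m=((rr-b>45)&(rr-gg>25)).astype(np.uint8);n,l,st,ce=cv2.connectedComponentsWithStats(m)
    for i in range(1,n):
        X=ray(C,ce[i],.010)
        if st[i,4]>25 and abs(X[0]-.46)<.04 and abs(X[1]+.09)<.04:
            q=np.argwhere(l==i)[:,::-1];wq=np.array([ray(C,t,.012)[:2] for t in q])
            print("ochre",X,st[i].tolist(),cv2.minAreaRect((wq*1e3).astype(np.float32)))
cr=lambda A,x,y:cv2.resize(A[y-40:y+40,x-40:x+40],(400,400),interpolation=cv2.INTER_CUBIC)
cv2.imwrite("pics/cr.png",np.hstack([cr(a1,314,199),cr(a1,204,159)]))
E
```

```text
[[263.0, 71.9], [276.4, 103.2], [270.5, 135.5], [182.9, 137.6], [168.9, 107.8], [174.8, 72.5]]
[[ 0.6926 -0.0938  0.131 ]
 [ 0.669  -0.1186  0.131 ]
 [ 0.6353 -0.1255  0.131 ]
 [ 0.5985 -0.0369  0.131 ]
 [ 0.6231 -0.0135  0.131 ]
 [ 0.659  -0.0091  0.131 ]]
mill [ 0.6462084  -0.06560892 -0.54747291] -31.367886883765017 [ 0.1 -0.2 -0.9  3.1  0.1  6.5  1.2 -0.3  1.2 -2.1 -2.1 -3.1]
ochre [ 0.46322713 -0.08944314  0.01      ] [200, 213, 13, 13, 142] ((464.2591857910156, -89.8629150390625), (20.993955612182617, 19.75174331665039), 21.238290786743164)
ochre [ 0.44495941 -0.10920303  0.01      ] [210, 229, 8, 8, 48] ((445.9294128417969, -109.06320190429688), (11.677668571472168, 12.36312198638916), 49.233970642089844)
ochre [ 0.46380904 -0.0891427   0.01      ] [197, 152, 14, 15, 161] ((464.6153259277344, -89.183349609375), (21.254657745361328, 19.72325325012207), 36.955955505371094)
```

View pics/cr.png

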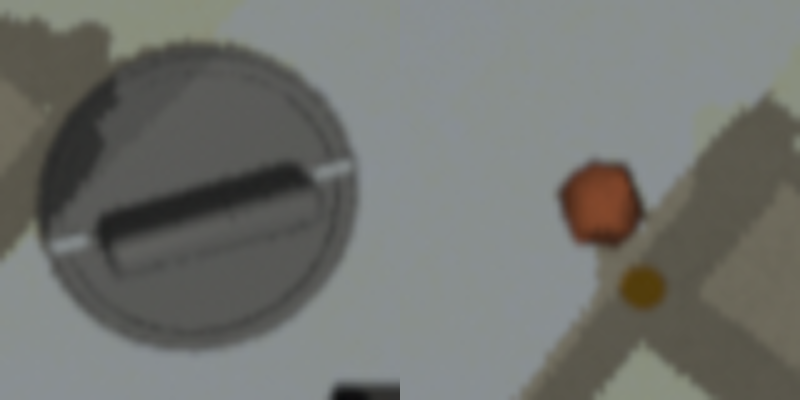

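```bash
python3 -m crank '[{"hand":0,"translation":[-0.54,-0.38,0.95],"twist":[0,0,0]},{"hand":0,"translation":[-0.54,-0.38,0.95],"twist":[0,0,0]},{"hand":0,"translation":[-0.54,-0.38,0.95],"twist":[0,0,0]},{"hand":0,"translation":[-0.54,-0.38,0.95],"twist":[0,0,0]},{"hand":0,"translation":[-0.54,-0.38,0.95],"twist":[0,0,0]},{"hand":0,"translation":[0,0,0],"twist":[0,0,0]},{"hand":0,"translation":[0,0,0],"twist":[0,0,0]}]'
python3 - <<'E'
from h import *
import pickle
f=lambda x:(np.array(x)+.5)/1.5625-.5
c1,a1=pickle.load(open("w1.pkl","rb"));c2,a2=pickle.load(open("w2.pkl","rb"))
g=lambda x:(np.array(x)+.5)/5-.5+np.array([274,159])
e=[ray(c1,g(p),.015)[:2] for p in((38,200),(357,190),(200,42),(195,350))]
print("lid edges",np.round(e,4).tolist(),"cent",np.mean(e[:2],0),np.mean(e[2:],0))
t=[ray(c1,g(p),.018)[:2] for p in((332,172),(70,244))];d=t[0]-t[1]
print("ticks",t,np.mean(t,0),np.degrees(np.arctan2(d[1],d[0])))
t=[ray(c2,f(p),.018)[:2] for p in((523,390),(446,411))];d=t[0]-t[1];print("w2 ticks",np.mean(t,0),np.degrees(np.arctan2(d[1],d[0])))
print("jar",ray(c1,f((362,403)),.075))
c=get_calibration("wrist");a=get_image("wrist");pickle.dump((c,a),open("w3.pkl","wb"))
uv=proj(c,np.array([[.464,-.0893,.012]]))[0];print(uv)
x,y=int(uv[0]),int(uv[1]);im=a[max(y-60,0):y+60,x-80:x+80]
L=cv2.resize(im,None,fx=2.5,fy=2.5,interpolation=cv2.INTER_CUBIC)
ang=-np.radians([0,35,70,180,215,250])-np.radians(31.4);M=np.c_[.6461+.0545*np.cos(ang),-.066+.0545*np.sin(ang),.131+0*ang]
th=np.arange(0,6.28,.3);C=np.c_[.6461+.0585*np.cos(th),-.066+.0585*np.sin(th),.13+0*th]
rows=[]
sc=get_image("scene"),get_image("side")
for n,A,cc in(("scene",sc[0],get_calibration("scene")),("side",sc[1],get_calibration("side")),("w2",a2,c2)):
    o=proj(cc,np.array([[.6461,-.066,.13]]))[0].round().astype(int);h=36 if n!="w2" else 64
    z=400/(2*h);I=cv2.resize(A[o[1]-h:o[1]+h,o[0]-h:o[0]+h],(400,400),interpolation=cv2.INTER_CUBIC)
    for P,col in((M,(0,0,255)),(C,(0,255,0))):
        for p in (proj(cc,P)-o+h+.5)*z: cv2.circle(I,tuple(p.astype(int)),2,col,-1)
    rows.append(I)
print(L.shape)
cv2.imwrite("pics/m.png",cv2.resize(np.vstack([np.hstack(rows[:2]),np.hstack([rows[2],cv2.resize(L,(400,300))if 0 else cv2.copyMakeBorder(L,0,400-L.shape[0],0,400-L.shape[1],0)])]),(600,600)))
E
```

```text
clock: 2.7
eef_pos: [0.4632, -0.088, 0.1204]
tcp_rot: [[0.933, 0.361, -0.002], [0.361, -0.933, 0.0], [-0.001, -0.001, -1.0]]
contact_force: [-0.1, -1.1, 0.6]
width: 0.0853
grip_force: 0.0
lid edges [[0.4502, -0.2244], [0.4902, -0.3172], [0.5154, -0.2508], [0.4215, -0.2925]] cent [ 0.4701643  -0.27079646] [ 0.46842956 -0.27162931]
ticks [array([ 0.49313051, -0.30591787]), array([ 0.44114189, -0.23901379])] [ 0.4671362  -0.27246583] -52.150578810168874
w2 ticks [ 0.46656342 -0.27301437] -51.540174660937
jar [ 0.35625188 -0.17942762  0.075     ]
[253.12564775 186.76461666]
(300, 400, 3)
```

View pics/m.png

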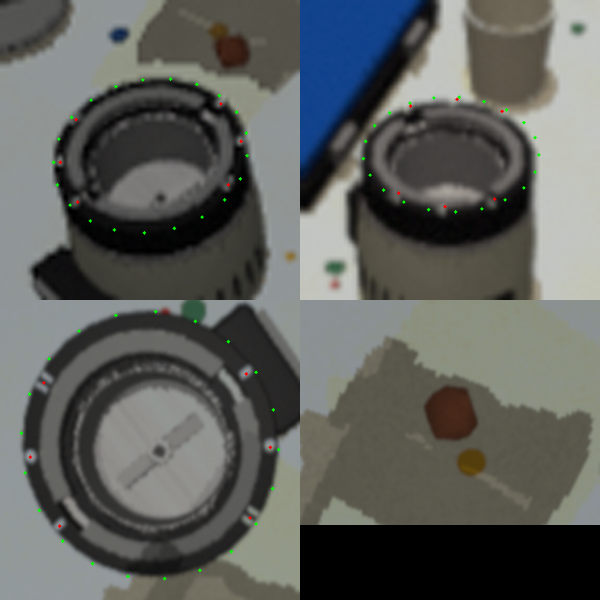

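```bash
python3 - <<'E'
from h import *
import pickle
c,A=pickle.load(open("w3.pkl","rb"))
h=cv2.cvtColor(A,cv2.COLOR_BGR2HSV);b,g,r=[A[...,i].astype(int) for i in range(3)]
m=((r>1.5*g)&(r-b>18)&(np.abs(np.arange(512)-250)[None]<40)&(np.abs(np.arange(384)-187)[:,None]<40)).astype(np.uint8)
n,l,st,ce=cv2.connectedComponentsWithStats(m);i=1+np.argmax(st[1:,4]);print(st[i],ce[i])
q=np.argwhere(l==i)[:,::-1]
I=cv2.resize(A[145:230,200:310],(770,595),interpolation=cv2.INTER_CUBIC);cv2.imwrite("pics/o.png",I)
w=np.array([ray(c,t,.010)[:2]*1e3 for t in q])
for k in range(0,180,10):
    d=np.array([np.cos(np.radians(k)),np.sin(np.radians(k))]);p=w@d
    print(k,round(np.ptp(p),1),"mid",round((p.max()+p.min())/2,1))
print(w.mean(0),ray(c,ce[i],.010))
E
```

```text
[240 173  27  27 545] [253.13027523 186.28073394]
0 25.6 mid 464.0
10 24.6 mid 441.4
20 24.5 mid 405.5
30 25.1 mid 357.1
40 25.2 mid 297.9
50 25.1 mid 229.4
60 25.1 mid 154.1
70 24.9 mid 74.3
80 25.0 mid -7.8
90 25.4 mid -89.5
100 25.0 mid -168.6
110 23.8 mid -242.6
120 22.3 mid -309.2
130 21.1 mid -366.4
140 22.6 mid -412.7
150 24.2 mid -446.4
160 25.3 mid -466.5
170 25.8 mid -472.4
[463.86317867 -89.37019201] [ 0.46390354 -0.08935149  0.01      ]
```

View pics/o.png

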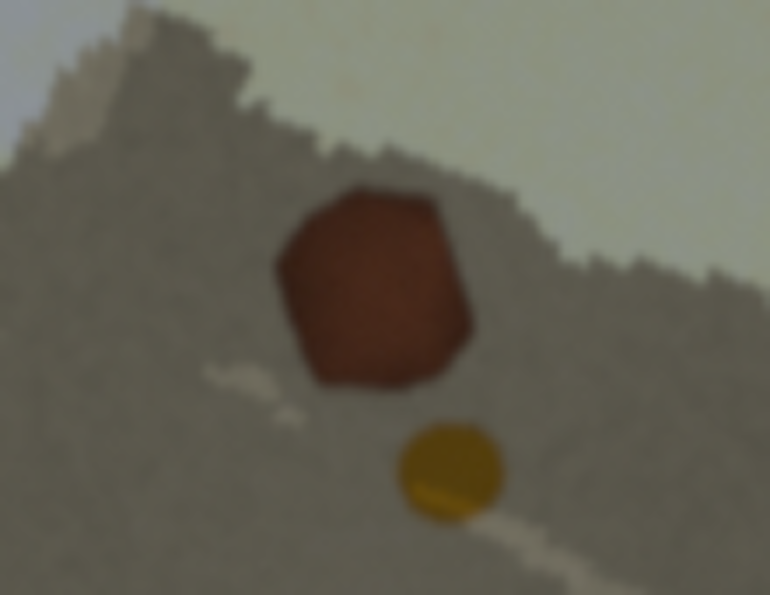

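Ochre is the hexagonal lump at (375,290) in the crop. Its flat sides have their normal along about 130° in world, 21–22 mm apart, centred at (0.464,-0.0894). Next: twist, descend and grip.

```bash
python3 -m crank '[{"hand":0,"translation":[0,0,0.2],"twist":[0,0,-0.8]},{"hand":0,"translation":[0,0,0.2],"twist":[0,0,-0.8]},{"hand":0,"translation":[0,0,0.2],"twist":[0,0,-0.75]},{"hand":0,"translation":[0,0.04,0.9],"twist":[0,0,0]},{"hand":0,"translation":[0,0,0.9],"twist":[0,0,0]},{"hand":0,"translation":[0,0,0.53],"twist":[0,0,0]},{"hand":0,"translation":[0,0,0],"twist":[0,0,0]},{"hand":0,"translation":[0,0,0],"twist":[0,0,0]}]' && python3 -m crank '[{"hand":1,"translation":[0,0,0],"twist":[0,0,0]},{"hand":1,"translation":[0,0,0],"twist":[0,0,0]},{"hand":1,"translation":[0,0,0],"twist":[0,0,0]},{"hand":1,"translation":[0,0,0],"twist":[0,0,0]},{"hand":1,"translation":[0,0,0],"twist":[0,0,0]},{"hand":1,"translation":[0,0,0],"twist":[0,0,0]},{"hand":1,"translation":[0,0,0],"twist":[0,0,0]},{"hand":1,"translation":[0,0,0],"twist":[0,0,0]}]'
```

```text
clock: 3.65
eef_pos: [0.4666, -0.089, 0.0041]
tcp_rot: [[0.766, 0.643, 0.001], [0.643, -0.766, -0.0], [0.001, 0.001, -1.0]]
contact_force: [-0.2, 0.2, 0.1]
width: 0.0858
grip_force: 0.0
clock: 4.45
eef_pos: [0.4659, -0.0887, 0.0041]
tcp_rot: [[0.766, 0.643, 0.001], [0.643, -0.766, -0.0], [0.001, 0.001, -1.0]]
contact_force: [-1.8, 0.5, 9.8]
width: 0.0205
grip_force: 58.5
```

```bash
python3 -m crank '[{"hand":1,"translation":[0,0,-0.5],"twist":[0,0,0]},{"hand":1,"translation":[0,0,-0.95],"twist":[0,0,0]},{"hand":1,"translation":[0,0,-0.95],"twist":[0,0,0]},{"hand":1,"translation":[0,0,-0.95],"twist":[0,0,0]},{"hand":1,"translation":[0,0,-0.95],"twist":[0,0,0]},{"hand":1,"translation":[0.4,0.25,-0.5],"twist":[0,0,0]},{"hand":1,"translation":[0.85,0.55,0],"twist":[0,0,0]},{"hand":1,"translation":[0.85,0.55,0],"twist":[0,0,0]},{"hand":1,"translation":[0.85,0.55,0],"twist":[0,0,0]},{"hand":1,"translation":[0.85,0.55,0],"twist":[0,0,0]},{"hand":1,"translation":[0,0,0],"twist":[0,0,0]},{"hand":1,"translation":[0,0,0],"twist":[0,0,0]}]'
```

```text
clock: 5.65
eef_pos: [0.6446, -0.0656, 0.1945]
tcp_rot: [[0.765, 0.644, -0.002], [0.644, -0.765, 0.0], [-0.001, -0.001, -1.0]]
contact_force: [-0.8, -0.3, -1.4]
width: 0.0201
grip_force: 59.3
```

```bash
python3 -m crank '[{"hand":1,"translation":[0,0,0.7],"twist":[0,0,0]},{"hand":1,"translation":[0,0,0.7],"twist":[0,0,0]},{"hand":1,"translation":[0,0,0.7],"twist":[0,0,0]},{"hand":1,"translation":[0,0,0.5],"twist":[0,0,0]},{"hand":1,"translation":[0,0,0],"twist":[0,0,0]},{"hand":1,"translation":[0,0,0],"twist":[0,0,0]}]' && python3 -m crank '[{"hand":0.6,"translation":[0,0,0],"twist":[0,0,0]},{"hand":0.6,"translation":[0,0,0],"twist":[0,0,0]},{"hand":0.6,"translation":[0,0,0],"twist":[0,0,0]},{"hand":0.6,"translation":[0,0,0],"twist":[0,0,0]},{"hand":0.6,"translation":[0,0,0],"twist":[0,0,0]},{"hand":0.6,"translation":[0,0,-0.9],"twist":[0,0,0]},{"hand":0.6,"translation":[0,0,-0.9],"twist":[0,0,0]},{"hand":0.6,"translation":[0,0,-0.9],"twist":[0,0,0]},{"hand":0,"translation":[0,0,-0.9],"twist":[0,0,0]},{"hand":0,"translation":[-0.9,0,-0.5],"twist":[0,0,0]},{"hand":0,"translation":[-0.9,0,-0.5],"twist":[0,0,0]},{"hand":0,"translation":[0,0,0],"twist":[0,0,0]},{"hand":0,"translation":[0,0,0],"twist":[0,0,0]}]'
python3 - <<'E'
from h import *
import pickle
s=state()
print(s["eef_pos"])
c=get_calibration("wrist");a=get_image("wrist");pickle.dump((c,a),open("w4.pkl","wb"))
uv=proj(c,np.array([[.6461,-.066,.12]]))[0];print(uv)
x,y=int(uv[0]),int(uv[1]);x=max(x,75);y=max(y,75)
I=cv2.resize(a[y-75:y+75,x-75:x+75],(600,600),interpolation=cv2.INTER_CUBIC)
ang=-np.radians([0,35,70,180,215,250])-np.radians(31.4);M=np.c_[.6461+.0545*np.cos(ang),-.066+.0545*np.sin(ang),.131+0*ang]
for p in (proj(c,M)-[x-75,y-75]+.5)*4: cv2.circle(I,tuple(p.astype(int)),2,(0,0,255),-1)
cv2.imwrite("pics/w4.png",I)
E
```

```text
clock: 6.25
eef_pos: [0.644, -0.0661, 0.0916]
tcp_rot: [[0.766, 0.643, -0.001], [0.643, -0.766, 0.0], [-0.001, -0.001, -1.0]]
contact_force: [0.2, 0.6, 0.5]
width: 0.02
grip_force: 59.3
clock: 7.55
eef_pos: [0.5898, -0.1126, 0.2761]
tcp_rot: [[0.766, 0.642, 0.002], [0.642, -0.766, -0.0], [0.001, 0.001, -1.0]]
contact_force: [-0.2, 0.6, 0.4]
width: 0.0853
grip_force: 0.0
[ 0.58978263 -0.11262759  0.27614578]
[251.58164456 102.98268169]
```

View pics/w4.png

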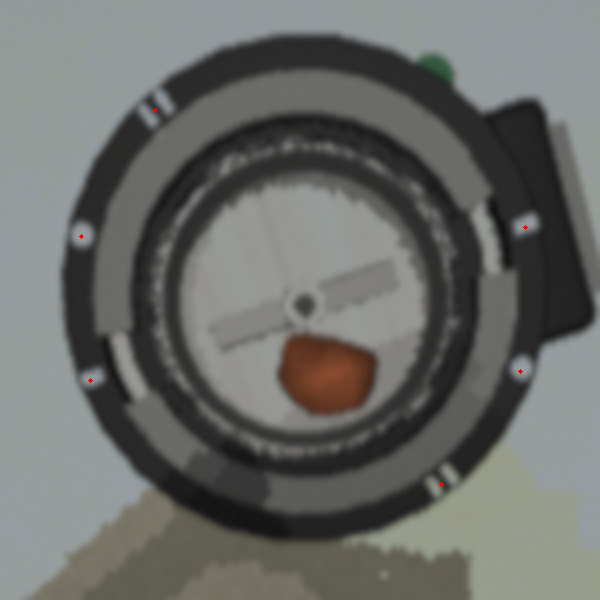

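Ochre sits in the bowl at (325,370), and the red model marks fall on the mill's marks. The mill pose is confirmed. Now to the lid.

```bash
python3 -m crank '[{"hand":0,"translation":[-0.98,0.22,0],"twist":[0,0,0]},{"hand":0,"translation":[-0.98,0.22,0],"twist":[0,0,0]},{"hand":0,"translation":[-0.98,0.22,0],"twist":[0,0,0]},{"hand":0,"translation":[-0.98,0.22,0],"twist":[0,0,0]},{"hand":0,"translation":[-0.98,0.22,0],"twist":[0,0,0]},{"hand":0,"translation":[0,0,0.35],"twist":[0,0,-1]},{"hand":0,"translation":[0,0,0.35],"twist":[0,0,-1]},{"hand":0,"translation":[0,0,0.35],"twist":[0,0,-1]},{"hand":0,"translation":[0,0,0.35],"twist":[0,0,-1]},{"hand":0,"translation":[0,0,0.35],"twist":[0,0,-1]},{"hand":0,"translation":[0,0,0.35],"twist":[0,0,-1]},{"hand":0,"translation":[0,0,0.35],"twist":[0,0,-1]},{"hand":0,"translation":[0,0,0.35],"twist":[0,0,-1]},{"hand":0,"translation":[0,0,0.35],"twist":[0,0,-1]},{"hand":0,"translation":[0,0,0.35],"twist":[0,0,-1]},{"hand":0,"translation":[0,0,0.35],"twist":[0,0,-1]},{"hand":0,"translation":[0,0,0],"twist":[0,0,0]},{"hand":0,"translation":[0,0,0],"twist":[0,0,0]}]'
python3 - <<'E'
from h import *
import pickle
s=state();print(s["eef_pos"],s["qpos"].round(3))
c=get_calibration("wrist");a=get_image("wrist");pickle.dump((c,a),open("w5.pkl","wb"))
uv=proj(c,np.array([[.468,-.272,.018]]))[0];print(uv)
x,y=int(uv[0]),int(uv[1]);y=min(y,309)
I=cv2.resize(a[y-75:y+75,x-75:x+75],(600,600),interpolation=cv2.INTER_CUBIC)
th=np.arange(0,6.28,.2)
cs,sn=np.cos(-.906),np.sin(-.906)
B=[(sx*.033,sy*.007,.046) for sx in(-1,1) for sy in(-1,1)]+[(.047,0,.018),(-.047,0,.018)]
P=np.array([(.468+.051*np.cos(t),-.272+.051*np.sin(t),.015) for t in th]+[(.468+cs*X-sn*Y,-.272+sn*X+cs*Y,Z) for X,Y,Z in B])
for p in (proj(c,P)-[x-75,y-75]+.5)*4: cv2.circle(I,tuple(p.astype(int)),2,(0,0,255),-1)
print(x,y)
cv2.imwrite("pics/w5.png",I)
E
```

```text
clock: 9.4
eef_pos: [0.4683, -0.2714, 0.1206]
tcp_rot: [[-0.614, 0.789, -0.001], [0.789, 0.614, 0.001], [0.002, -0.001, -1.0]]
contact_force: [0.3, -0.0, -0.4]
width: 0.0855
grip_force: 0.0
[ 0.46825704 -0.27143083  0.1205605 ] [-0.547  0.461  1.887  0.     0.795 -1.208]
[250.27581139 188.68212153]
250 188
```

View pics/w5.png

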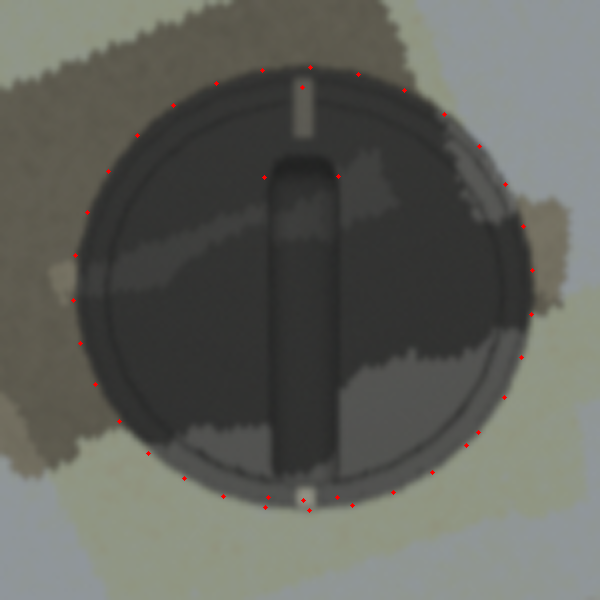

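The lid fits the projected circle within 1 mm, with the bar vertical at x≈305, centred between the fingers. Next: descend and grip the bar.

```bash
python3 -m crank '[{"hand":0,"translation":[0,0,0.8],"twist":[0,0,0]},{"hand":0,"translation":[0,0,0.8],"twist":[0,0,0]},{"hand":0,"translation":[0,0,0.6],"twist":[0,0,0]},{"hand":0,"translation":[0,0,0.22],"twist":[0,0,0]},{"hand":0,"translation":[0,0,0],"twist":[0,0,0]},{"hand":0,"translation":[0,0,0],"twist":[0,0,0]}]' && python3 -m crank '[{"hand":1,"translation":[0,0,0],"twist":[0,0,0]},{"hand":1,"translation":[0,0,0],"twist":[0,0,0]},{"hand":1,"translation":[0,0,0],"twist":[0,0,0]},{"hand":1,"translation":[0,0,0],"twist":[0,0,0]},{"hand":1,"translation":[0,0,0],"twist":[0,0,0]},{"hand":1,"translation":[0,0,0],"twist":[0,0,0]},{"hand":1,"translation":[0,0,0],"twist":[0,0,0]},{"hand":1,"translation":[0,0,0],"twist":[0,0,0]},{"hand":1,"translation":[0,0,0],"twist":[0,0,0]}]'
```

```text
clock: 10.05
eef_pos: [0.4689, -0.2724, 0.0256]
tcp_rot: [[-0.616, 0.788, 0.001], [0.788, 0.616, -0.001], [-0.001, 0.001, -1.0]]
contact_force: [-0.2, -0.2, 0.5]
width: 0.0855
grip_force: 0.0
clock: 10.95
eef_pos: [0.4683, -0.2721, 0.0249]
tcp_rot: [[-0.616, 0.788, 0.001], [0.788, 0.616, -0.0], [-0.001, 0.0, -1.0]]
contact_force: [-1.5, 0.6, 5.4]
width: 0.0124
grip_force: 59.4
```

```bash
python3 -m crank '[{"hand":1,"translation":[0,0,-0.5],"twist":[0,0,0]},{"hand":1,"translation":[0,0,-0.9],"twist":[0,0,0]},{"hand":1,"translation":[0,0,-0.9],"twist":[0,0,0]},{"hand":1,"translation":[0,0,-0.9],"twist":[0,0,0]},{"hand":1,"translation":[0,0,-0.9],"twist":[0,0,0]},{"hand":1,"translation":[0.1,0.5,-0.6],"twist":[0,0,0]},{"hand":1,"translation":[0.19,0.95,0],"twist":[0,0,0]},{"hand":1,"translation":[0.19,0.95,0],"twist":[0,0,0]},{"hand":1,"translation":[0.19,0.95,0],"twist":[0,0,0]},{"hand":1,"translation":[0.19,0.95,0],"twist":[0,0,0]},{"hand":1,"translation":[0.19,0.95,0],"twist":[0,0,0]},{"hand":1,"translation":[0.19,0.95,0],"twist":[0,0,0]},{"hand":1,"translation":[0.08,0.48,0],"twist":[0,0,0]},{"hand":1,"translation":[0,0,0],"twist":[0,0,-0.9]},{"hand":1,"translation":[0,0,0],"twist":[0,0,-0.9]},{"hand":1,"translation":[0,0,0],"twist":[0,0,-0.78]},{"hand":1,"translation":[0,0,0],"twist":[0,0,0]},{"hand":1,"translation":[0,0,0],"twist":[0,0,0]},{"hand":1,"translation":[0,0,0],"twist":[0,0,0]}]'
python3 - <<'E'
from h import *
import pickle
s=state();R=s["tcp_rot"];print(s["eef_pos"],s["qpos"].round(3),np.degrees(np.arctan2(R[1,1],R[0,1]))-90,"need tool",R.T@(np.array([.6461,-.066,0])-s["eef_pos"])/.04)
out=[]
for n in("wrist","scene","side"):
    c=get_calibration(n);a=get_image(n)
    x,y=proj(c,np.array([[.6461,-.066,.17]]))[0].astype(int)
    h=60 if n!="wrist" else 100
    x=min(max(x,h),512-h);y=min(max(y,h),384-h)
    I=cv2.resize(a[y-h:y+h,x-h:x+h],(400,400),interpolation=cv2.INTER_CUBIC)
    if n!="x":
        z0=s["eef_pos"][2]-.0249;t=np.radians(-31.4);cs,sn=np.cos(t),np.sin(t)
        th=np.arange(0,6.28,.3);L=[(.051*np.cos(q),.051*np.sin(q),.015) for q in th]+[(.047,0,.018),(-.047,0,.018),(.033,0,.046),(-.033,0,.046)]
        C=s["eef_pos"];P=np.array([(C[0]+cs*X-sn*Y,C[1]+sn*X+cs*Y,z0+Z) for X,Y,Z in L])
        for p in (proj(c,P)-[x-h,y-h]+.5)*200/h: cv2.circle(I,tuple(p.astype(int)),1,(0,0,255),-1)
    out.append(I)
cv2.imwrite("pics/w6.png",cv2.resize(np.vstack([np.hstack(out[:2]),np.hstack([out[2],out[2]*0])]),(600,600)))
E
```

```text
clock: 12.85
eef_pos: [0.6457, -0.066, 0.2123]
tcp_rot: [[-0.853, 0.522, -0.0], [0.522, 0.853, -0.0], [0.0, -0.0, -1.0]]
contact_force: [-0.8, -0.3, -2.1]
width: 0.0124
grip_force: 58.8
[ 0.64569659 -0.06601295  0.2123399 ] [-0.12   0.479  1.588 -0.     1.075 -1.142] -31.45729279150016 need tool [-0.01038937  0.00679224  5.30849263]
```

View pics/w6.png

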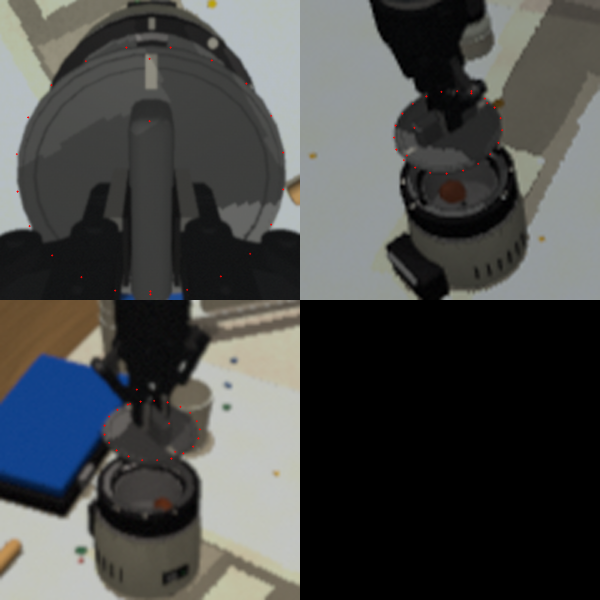

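Held lid is aligned with the slot marks: in the wrist view its tick at x≈151 lines up with the slot bar at x≈151. Next: lower it.

```bash
python3 -m crank '[{"hand":1,"translation":[-0.01,0.01,0.4],"twist":[0,0,0]},{"hand":1,"translation":[0,0,0.5],"twist":[0,0,0]},{"hand":1,"translation":[0,0,0.4],"twist":[0,0,0]},{"hand":1,"translation":[0,0,0.1],"twist":[0,0,0]},{"hand":1,"translation":[0,0,0.08],"twist":[0,0,0]},{"hand":1,"translation":[0,0,0],"twist":[0,0,0]}]'; python3 -m crank '[{"hand":1,"translation":[0,0,0.06],"twist":[0,0,0]},{"hand":1,"translation":[0,0,0.06],"twist":[0,0,0]},{"hand":1,"translation":[0,0,0],"twist":[0,0,0]}]'
```

```text
clock: 13.6
eef_pos: [0.6466, -0.0656, 0.1531]
tcp_rot: [[-0.854, 0.52, -0.0], [0.52, 0.854, 0.0], [0.0, -0.0, -1.0]]
contact_force: [0.0, 0.4, -1.2]
width: 0.0123
grip_force: 58.8
clock: 13.9
eef_pos: [0.6465, -0.0656, 0.1486]
tcp_rot: [[-0.854, 0.52, 0.0], [0.52, 0.854, -0.0], [-0.0, 0.0, -1.0]]
contact_force: [0.1, 0.2, -2.1]
width: 0.013
grip_force: 58.8
```

```bash
python3 -m crank '[{"hand":1,"translation":[0,0,0.06],"twist":[0,0,0]},{"hand":1,"translation":[0,0,0.06],"twist":[0,0,0]},{"hand":1,"translation":[0,0,0.03],"twist":[0,0,0]},{"hand":1,"translation":[0,0,0],"twist":[0,0,0]},{"hand":1,"translation":[0,0,0],"twist":[0,0,0]}]'
```

```text
clock: 14.4
eef_pos: [0.6465, -0.0656, 0.143]
tcp_rot: [[-0.854, 0.52, 0.0], [0.52, 0.854, -0.0], [-0.0, 0.0, -1.0]]
contact_force: [-2.2, 0.2, 4.2]
width: 0.0128
grip_force: 59.4
```

Seated on the ledge (z 0.143, 4 N). Now turn clockwise.

```bash
python3 -m crank '[{"hand":1,"translation":[0,0,0],"twist":[0,0,0.4]},{"hand":1,"translation":[0,0,0],"twist":[0,0,0.4]},{"hand":1,"translation":[0,0,0],"twist":[0,0,0.4]},{"hand":1,"translation":[0,0,0],"twist":[0,0,0.4]},{"hand":1,"translation":[0,0,0],"twist":[0,0,0.4]},{"hand":1,"translation":[0,0,0],"twist":[0,0,0]}]' && python3 -c "
from h import *
s=state();R=s['tcp_rot'];print(np.degrees(np.arctan2(R[1,1],R[0,1]))-90,s['ft_torque'])"
```

```text
clock: 15.0
eef_pos: [0.6467, -0.066, 0.1429]
tcp_rot: [[-0.678, 0.735, 0.001], [0.735, 0.678, -0.001], [-0.001, 0.0, -1.0]]
contact_force: [-1.5, -2.0, 4.1]
width: 0.0127
grip_force: 59.6
-47.33709746828939 [-0.24263781  0.40931536  0.0569601 ]
```

```bash
python3 -m crank '[{"hand":1,"translation":[0,0,0],"twist":[0,0,0.4]},{"hand":1,"translation":[0,0,0],"twist":[0,0,0.4]},{"hand":1,"translation":[0,0,0],"twist":[0,0,0.4]},{"hand":1,"translation":[0,0,0],"twist":[0,0,0.4]},{"hand":1,"translation":[0,0,0],"twist":[0,0,0.4]},{"hand":1,"translation":[0,0,0],"twist":[0,0,0.38]},{"hand":1,"translation":[0,0,0],"twist":[0,0,0]},{"hand":1,"translation":[0,0,0],"twist":[0,0,0]},{"hand":1,"translation":[0,0,0],"twist":[0,0,0]}]' && python3 - <<'E'
from h import *
s=state();R=s['tcp_rot'];print(np.degrees(np.arctan2(R[1,1],R[0,1]))-90,s['ft_torque'],s["eef_pos"])
c=get_calibration("wrist");a=get_image("wrist")
x,y=proj(c,np.array([[.6461,-.066,.15]]))[0].astype(int);y0=max(y-130,0);x0=x-100
I=cv2.resize(a[y0:y0+150,x0:x0+200],(800,600),interpolation=cv2.INTER_CUBIC)
ang=-np.radians([0,35,70,180,215,250])-np.radians(31.4);M=np.c_[.6461+.0545*np.cos(ang),-.066+.0545*np.sin(ang),.131+0*ang]
for p in (proj(c,M)-[x0,y0]+.5)*4: cv2.circle(I,tuple(p.astype(int)),2,(0,0,255),-1)
cv2.imwrite("pics/w7.png",I)
E
```

```text
clock: 15.9
eef_pos: [0.6465, -0.066, 0.143]
tcp_rot: [[-0.403, 0.915, 0.0], [0.915, 0.403, -0.001], [-0.001, -0.0, -1.0]]
contact_force: [-3.1, -2.9, 5.6]
width: 0.0126
grip_force: 59.7
-66.25484854171508 [-0.37525564  0.40380201  0.03350015] [ 0.64649963 -0.06603061  0.1429517 ]
```

View pics/w7.png

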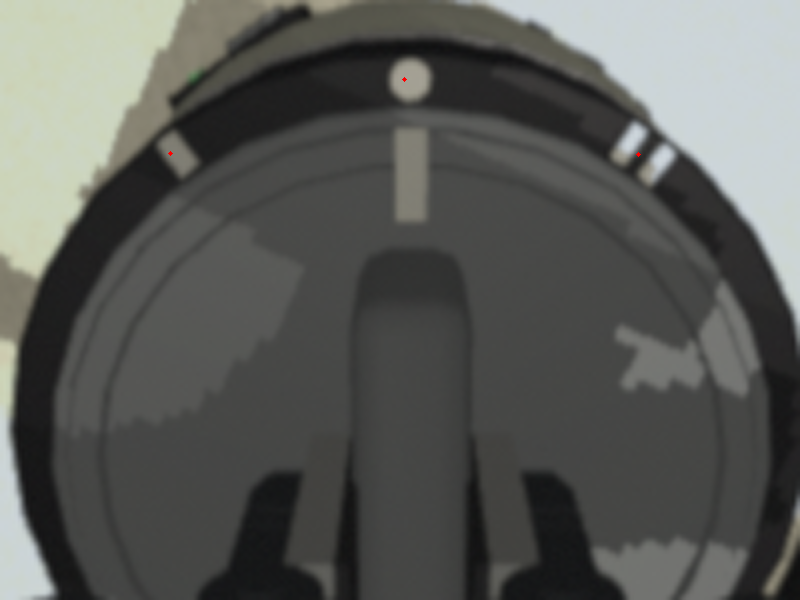

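The lid's tick (x≈411) points right at the pulse dot (x≈410), and the lid is seated. One hold check, then hand in.

```bash
python3 -m crank '[{"hand":1,"translation":[0,0,0],"twist":[0,0,0]},{"hand":1,"translation":[0,0,0],"twist":[0,0,0]},{"hand":1,"translation":[0,0,0],"twist":[0,0,0]},{"hand":1,"translation":[0,0,0],"twist":[0,0,0]},{"hand":1,"translation":[0,0,0],"twist":[0,0,0]}]' && python3 -c "
from h import *
s=state();R=s['tcp_rot'];print(np.degrees(np.arctan2(R[1,1],R[0,1]))-90,s['ft_torque'])
print(hand_in())"
```

```text
clock: 16.45
eef_pos: [0.6465, -0.066, 0.1429]
tcp_rot: [[-0.403, 0.915, 0.0], [0.915, 0.403, -0.001], [-0.001, -0.0, -1.0]]
contact_force: [-3.4, -1.0, 5.5]
width: 0.0128
grip_force: 59.7
-66.25973706480522 [-0.29834534  0.42898638 -0.01750947]
the job is handed in; nothing more can be done
None
```

The job is handed in at 16.5 s: the ochre is in the bowl, and the lid is seated, turned 35° clockwise to the pulse dot and still gripped there, short of the lock click. The measured turning moment read near zero instead of the expected 0.16 N m, so the spring's push was not confirmed by force, only by the lid's position against the dot.

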